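# Refit an access panel and hold it shut

## Task

Take the blue access panel by its black grip out of the wooden rest and lean it into the foot channel of the grey control unit, tongue side at the red-winged fastener, and let go so that it leans there on the two spring pins. Then turn the fastener anticlockwise (seen from above) a quarter turn, until its red wing and the slot below it point straight at the panel. Finally press the panel fully home, flush against the frame, with the fingers and finish while still holding it pressed there; leave the rest of the bench as it is.

Things in the scene. Friction and masses are not known exactly. Their poses are not given: they have to be found in the camera images.
- panel: Loose blue sheet-metal access panel, 200 mm wide, 140 mm tall along its slope, 6 mm thick, 0.26 kg. Origin: middle of its lower back edge. Its frame is upright (z up) when it leans back 25 degrees (0.436 rad), as it starts in the rest and as it ends flush on the frame; x then points backwards from its face, y along its width to its tongue-free end (left seen from the front).
- panel_grip (a point): Point at which to squeeze the panel's black upright grip from above, across its 20 mm width (panel y): panel frame (12, 0, 108) mm. The grip stands in front of the face: x -6 to 30 mm, z 77 to 129 mm in the panel frame; here its rear is about 14 mm from the face. The panel's top edge is at z = 127 mm, the panel's centre of mass nearly below the grip.
- panel_top (a point): Middle of the panel's upper back edge: panel frame (59, 0, 127) mm.
- tongue (a point): Tip of the steel tongue (4 mm wide, 8 mm tall) that points backwards (panel x) from the panel's back: panel frame (70, -80, 105) mm. When home it stands 11 mm inside the fastener's slot; while the panel leans on the pins it stays just outside the drum.
- unit: Grey control unit, fixed, with a sloped service opening showing a green circuit board. Origin on the bench under seat; x points into it, y to the left seen from the front, z up. 236 mm wide, x from -45 to 205 mm; hood 147 mm high, to the left of y = -50 mm; the low right front corner (122 mm high) carries the fastener. Its frame leans back 25 degrees (0.436 rad) from upright.
- seat (a point): Middle of the foot channel's rear edge, 30 mm above the unit's origin, same axes: the panel's origin comes here. The channel is 11.5 mm wide from frame to front lip (the panel takes 6), its floor falls to the frame by 25 degrees; the lip flares forward to a rim 21 mm above the seat and 13 mm in front of it. End guides, about 30 mm high, flared, leave 3.5 mm play either way along y.
- pins (a point): Point midway between the tips (fully out) of the two brass spring pins, 12 mm thick, at unit y = +55 and -45 mm, 18 mm out of the frame, 122 mm up its slope. Together they push back 2.4 N when out and 6.4 N with the panel flush. A panel let go in the channel leans on them 8 degrees more upright than the frame, its grip 15 mm further out (lower it in that upright, or the pins catch it); let go after pressing, it springs back.
- frame_top (a point): Middle of the frame's upper edge: unit frame (59, 0, 157) mm, axes of the unit. panel_top comes here when the panel is flush.
- fastener (a joint): Angle of the fastener about its upright axis, rad, growing anticlockwise seen from above. 0: wing and slot run along the panel's width and the brass drum (42 mm across) blocks the tongue; 1.571: they point straight at the panel (unit x) and the tongue can enter the 18 mm wide slot. Starts between 0.1 and 0.7. Stops at -0.2 and 2.4, no detent; stays where left (friction 0.05 N m).
- wing (a point): Point on the fastener's axis at which to squeeze its red wing: unit frame (80, -80, 189) mm. The wing is an upright blade 46 mm long, 10 mm thick, 165 to 204 mm above the bench, a white line on top. It runs along the unit's y at joint value 0 and turns with the joint. A panel leaning on the pins is 164 mm high, its upper edge about 38 mm in front of the axis.
- rest: Pale wooden rest, fixed, 230 mm wide, with the same kind of channel and 25 degree slope as the unit and two wooden posts; axes like the unit's. The panel starts leaning in it, its origin 30 mm above the rest's.
- tape: Loose small roll of black tape, 55 mm across, 19 mm high: bystander.
- driver_yellow: Loose screwdriver with a yellow handle, 185 mm long: bystander.
- wood_strip: Loose strip of wood, 34 x 130 x 18 mm: bystander.
Things that resemble listed ones, but are neither listed nor needed, are in the scene too. There is more than one size of the panel; the job needs the larger.

How it is judged:
By the outcome, as a careful person would: the job done as asked, in the order asked, and still so for the second after the job is handed in, while the arm keeps its last pose, push and grip.
It also fails if it takes over 72 s, if anything falls off the work surface, if the arm or the gripper's body presses on something with over 40 N, if the wrist force passes 120 N, or if a joint passes its speed limit or range.

## Robot

A 6-joint arm with a two-finger parallel gripper is mounted at the origin on a cart in front of the work surface, level with it; the furniture and walls round the work are solid. World frame = base frame: x ahead of the robot, y to its left, z up, the work surface at z = 0. Lengths are in m, angles in rad, forces in N, time in s.
With the tool pointing down it reaches from about 0.35 to 0.975 m from the base axis. Payload 17.4 kg.
Tool frame: the origin (TCP) lies on the mounting face of the last link; the fingertips stand 173 mm ahead of it and the grasp point (between the pads) lies 155 mm ahead of it; z points along the fingers, y is the line along which they close (so a half turn about z gives the same grasp; the last joint's range is limited). The gripper opens to 85 mm and grips with 20 to 120 N. Pads are 22 mm wide; open, the fingers measure 114 mm over their backs; the gripper's body (76 mm by 85 mm) begins 54 mm behind the grasp point. The pads swing forward as they close: fully open they stand 13 mm farther back than shut.
Start: joints at [-1.138, 0.116, 1.442, -0, 1.584, -0.038], TCP at [0.306, -0.602, 0.405] pointing down, gripper open.
Joint ranges: [-2.83, 2.83], [-0.83, 2.19], [0.07, 2.5], [-1.14, 4.28], [0.01, 3], [-2.97, 2.97]. Speed limits (rad/s): [1.89, 1.89, 2.22, 3.14, 3.14, 3.14].

## Interface

Orientations are given as a rotation vector (axis times angle).
In Python, from station import arm gives the robot as it stands. The module is installed in compiled form; this text tells all that it offers.
- The arm moves only by the tool apply_moves, never from a script. Its argument "plan" is a list of rows, each an object with "linear": the shift along the tool's x, y, z in m, a list of three; "spin": the turn about the tool's z in degrees; "fingers": the opening, from -1 (shut) to 1 (fully open). In form: [{"linear": [tx, ty, tz], "spin": spin, "fingers": fingers}, ...]. A call has 1 to 12 rows; each row is the pose to reach, as a shift and turn from the pose commanded when the call began, along the tool's axes at that moment; what a row does not reach only later rows make up. A row lasts 1/10 s, in which the tool goes at most 50 mm and 8.59 degrees, less where a joint would pass 70% of its speed; a pose out of reach is approached as far as the arm can. A call with a gripper value outside its range is refused whole. The fingers move at their own pace and stop on an object; the grip force is fixed at half the most. Time passes only in rows, so rows that repeat a pose let the fingers close. It gives the time, the measured TCP pose, the force, the opening and the grip force at its end, in the units of the state.
- arm.sense(): the state, without advancing time (a new reading comes with each control period).
- arm.capture(name): name is "scene" or "side" or "wrist"; returns a dict with "pixels" (400x640x3 uint8, red, green, blue), "fx", "fy", "cx", "cy" (pixels), "D" ([k1, k2, p1, p2, k3] as OpenCV has them; the pictures are not rectified), "cam_to_world" (4x4, takes a point from camera to world coordinates); the wrist camera has in their place "mount" (4x4, takes a point from camera to tool coordinates, whose origin is the TCP and whose axes are the flange's). Camera axes: x right, y up, looking along -z (the intrinsics and any distortion apply to the point x, -y, -z); pixel columns grow to the right and rows downward; lengths in m; the calibration is good to about 2 mm. A picture is of the moment at which its call begins: read the wrist's pose just before it. There is no depth.
- arm.hand_in(): hands the job in; it is judged then, once.
The state is a dict: "clock": time; "joint_pos": joint angles; "dq": joint speeds; "joint_torque": joint torques, N m; "eef_pos": TCP position; "tool_rot": TCP orientation; "wrist_force": force on the tool from outside, world axes, zero at the start; "wrist_torque": the same for the moment, N m; "width": finger opening in m; "grasp_force": force on a finger pad.
Only numpy, scipy, OpenCV 4.12 (cv2) and the standard library are available. Lean on these libraries where they do the work, as an engineer would, in place of code of your own. Each camera call takes 0.05 s, during which the arm holds its last target. There are 200 camera calls.

## Working session

There is one attempt and no reset: what is moved stays moved. The work goes in short steps, Python scripts to look and compute and a tool call to move; the robot and the scene stay as the last step left them, time stands still between calls to the robot, and variables do not carry over. Pictures are saved under pics/ and viewed, at most 10 in all, crops included, and the job is handed in when it is done.

Besides the shell and the picture viewer there is one more tool, called after "Call:" as name(argument=value, ...) on one line, values as JSON. apply_moves: Moves the arm, as the interface text tells. Its arguments: {"type":"object","properties":{"plan":{"type":"array"}},"required":["plan"]}

```bash
mkdir -p pics; cat > h.py <<'E'
import numpy as np, cv2, pickle
from scipy.spatial.transform import Rotation as R
from station import arm
def cap(n,save=None):
    s=arm.sense(); c=arm.capture(n)
    if 'mount' in c:
        T=np.eye(4);T[:3,:3]=R.from_rotvec(s['tool_rot']).as_matrix();T[:3,3]=s['eef_pos'];c['cam_to_world']=T@np.array(c['mount'])
    if save:
        cv2.imwrite(f'pics/{save}.png',cv2.cvtColor(c['pixels'],cv2.COLOR_RGB2BGR)); pickle.dump(c,open(f'pics/{save}.pkl','wb'))
    return c
def load(n): return pickle.load(open(f'pics/{n}.pkl','rb'))
def K(c): return np.array([[c['fx'],0,c['cx']],[0,c['fy'],c['cy']],[0,0,1.]])
def ray(c,uv):
    p=cv2.undistortPoints(np.array([[uv]],float),K(c),np.array(c['D'],float))[0,0]
    T=np.array(c['cam_to_world']); d=T[:3,:3]@np.array([p[0],-p[1],-1]); return T[:3,3],d/np.linalg.norm(d)
def onz(c,uv,z):
    o,d=ray(c,uv); return o+d*(z-o[2])/d[2]
def tri(l):
    A=np.zeros((3,3));b=np.zeros(3)
    for c,uv in l:
        o,d=ray(c,uv);P=np.eye(3)-np.outer(d,d);A+=P;b+=P@o
    x=np.linalg.solve(A,b); return x,[np.linalg.norm((np.eye(3)-np.outer(ray(c,uv)[1],ray(c,uv)[1]))@(x-ray(c,uv)[0])) for c,uv in l]
def proj(c,X):
    T=np.linalg.inv(np.array(c['cam_to_world'])); X=np.atleast_2d(X)@T[:3,:3].T+T[:3,3]
    X=X*[1,-1,-1]; return cv2.projectPoints(X,np.zeros(3),np.zeros(3),K(c),np.array(c['D'],float))[0][:,0]
E
python3 - <<'E'
from h import *
for n in ['scene','side','wrist']:
    c=cap(n,n+'0'); print(n,np.round(c['cam_to_world'],3).tolist(),c['fx'])
s=arm.sense();print({k:np.round(v,3).tolist() for k,v in s.items()})
a=np.vstack([load(n+'0')['pixels'] for n in ['scene','side']]);
E
```

```text
scene [[-0.887, 0.19, -0.42, -0.018], [-0.461, -0.337, 0.821, 1.004], [0.014, 0.922, 0.387, 0.607], [0.0, 0.0, 0.0, 1.0]] 412.7514134317396
side [[0.984, 0.048, -0.169, 0.255], [-0.174, 0.409, -0.896, -1.298], [0.026, 0.911, 0.411, 0.752], [0.0, 0.0, 0.0, 1.0]] 377.3760163477005
wrist [[0.455, 0.842, 0.291, 0.382], [-0.891, 0.43, 0.148, -0.563], [-0.0, -0.326, 0.945, 0.373], [0.0, 0.0, 0.0, 1.0]] 288.55520247918406
{'clock': 0.15, 'joint_pos': [-1.138, 0.116, 1.442, 0.0, 1.584, -0.038], 'dq': [0.001, -0.003, -0.002, 0.002, -0.002, 0.001], 'joint_torque': [0.0, -73.251, -63.285, -0.0, 0.005, -0.0], 'eef_pos': [0.306, -0.602, 0.404], 'tool_rot': [-3.054, -0.733, 0.0], 'wrist_force': [0.324, -0.09, 0.226], 'wrist_torque': [0.036, -0.03, 0.007], 'grasp_force': 0.0, 'width': 0.086}
```

View pics/scene0.png

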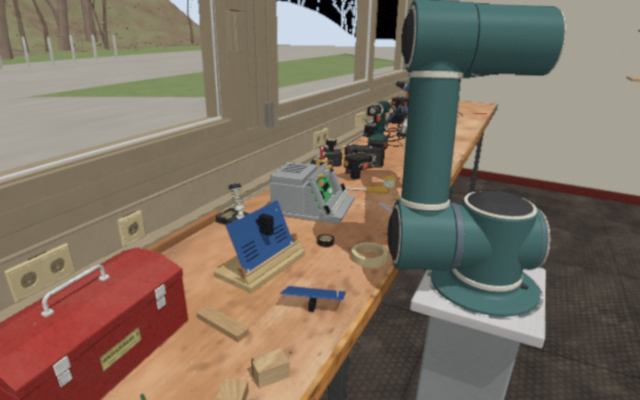

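View pics/side0.png

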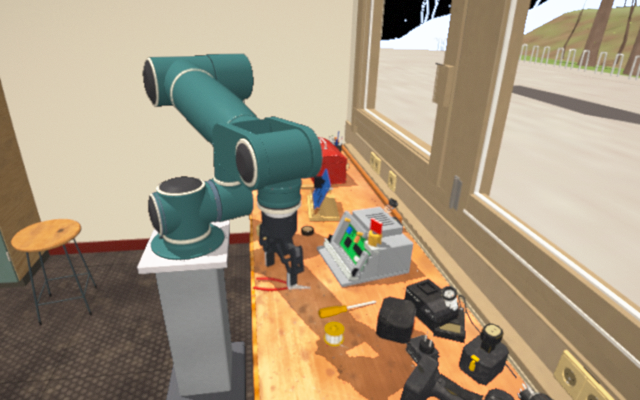

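The scene view shows a blue panel in the wooden rest at (262,235). A smaller blue panel lies flat at (312,295), and the unit is at (312,190). In the side view the unit is at (370,245) with its red wing at (376,227), and the rest is at (322,200). The panel in the rest is the larger one and sits where the text says. I'll confirm it in one enlarged crop.

```bash
python3 - <<'E'
from h import *
a=load('scene0')['pixels'][150:310,200:360]; b=load('side0')['pixels'][160:290,295:420]
A=cv2.resize(a,(440,440),interpolation=cv2.INTER_CUBIC);B=cv2.resize(b,(360,374),interpolation=cv2.INTER_CUBIC)
o=np.zeros((440,800,3),np.uint8);o[:,:440]=A;o[:374,440:]=B
cv2.imwrite('pics/crop1.png',o[:,:,::-1])
E
```

```text
(no output)
```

View pics/crop1.png

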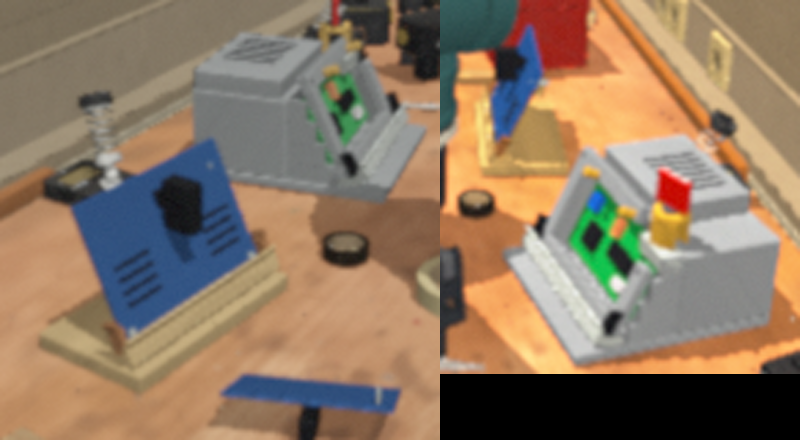

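The crop confirms it: the panel in the rest has an upright black grip at scene px (265,220) and is the larger one. The small one lies flat with its grip hanging down. Next I fit planar poses.

```bash
cat >> h.py <<'E'
from scipy.optimize import least_squares
def place(p,X):
    c,s=np.cos(p[2]),np.sin(p[2]); X=np.atleast_2d(X)
    return np.c_[p[0]+c*X[:,0]-s*X[:,1],p[1]+s*X[:,0]+c*X[:,1],X[:,2]]
def fit(obs,p0):
    f=lambda p:np.concatenate([(proj(c,place(p,np.array(X)/1000.))[0]-uv) for c,X,uv in obs])
    r=least_squares(f,p0,loss='soft_l1'); return r.x,f(r.x).reshape(-1,2)
E
python3 - <<'E'
from h import *
A=load('scene0');B=load('side0')
a=lambda u,v:np.array([200+(u+.5)/2.75-.5,150+(v+.5)/2.75-.5]); b=lambda u,v:np.array([295+(u-440+.5)/2.88-.5,160+(v+.5)/2.877-.5])
tl=onz(A,a(73,207),.158);tr=onz(A,a(215,140),.158);print('top',tl,tr,np.linalg.norm(tl-tr))
d=tl-tr;yaw=np.arctan2(-d[0],d[1]);print(yaw)
obs=[(A,(55,100,157.5),a(73,207)),(A,(55,-100,157.5),a(215,140)),(A,(53-60,-100,35),a(258,258))]
p,r=fit(obs[:2],[.5,.1,yaw]);print('rest',p,r.round(1).tolist())
print('grip',place(p,[.012,0,.138]))
o=[(A,(-45,118,0),a(385,198)),(A,(205,118,147),a(195,70)),(B,(-45,-118,0),b(580,362)),(B,(205,-118,0),b(770,318)),(B,(-45,118,0),b(508,262)),(B,(205,-118,122),b(778,240)),(B,(80,-80,204),b(672,172))]
for y0 in (0,-.5):
  q,r=fit(o,[.6,-.3,y0]);print('unit',q,r.round(1).tolist())
print('wing',place(q,[.08,-.08,.189]),'panel leaning grip ~',place(q,[-.003,0,.14]))
E
```

```text
top [0.58807136 0.29782381 0.158     ] [0.56030633 0.10545469 0.158     ] 0.19436248140754778
-0.14334215769126826
rest [ 0.52073381  0.20647225 -0.12383308] [[-0.1, 0.4], [0.2, -0.6]]
grip [[0.53264192 0.20499004 0.138     ]]
unit [ 0.53842758 -0.23992635  0.19967382] [[0.4, 3.6], [-1.8, 0.5], [-0.9, 2.6], [-0.2, 2.1], [-2.8, -0.7], [1.8, -1.7], [1.7, 0.4]]
unit [ 0.53842757 -0.23992635  0.19967374] [[0.4, 3.6], [-1.8, 0.5], [-0.9, 2.6], [-0.2, 2.1], [-2.8, -0.7], [1.8, -1.7], [1.7, 0.4]]
wing [[ 0.63270605 -0.30246889  0.189     ]] panel leaning grip ~ [[ 0.53548718 -0.2405214   0.14      ]]
```

Call:
apply_moves(plan=[{"linear": [0.256, -0.253, -0.016], "spin": -98, "fingers": 1}, {"linear": [0.256, -0.253, -0.016], "spin": -98, "fingers": 1}, {"linear": [0.256, -0.253, -0.016], "spin": -98, "fingers": 1}, {"linear": [0.256, -0.253, -0.016], "spin": -98, "fingers": 1}, {"linear": [0.256, -0.253, -0.016], "spin": -98, "fingers": 1}, {"linear": [0.256, -0.253, -0.016], "spin": -98, "fingers": 1}, {"linear": [0.256, -0.253, -0.016], "spin": -98, "fingers": 1}, {"linear": [0.256, -0.253, -0.016], "spin": -98, "fingers": 1}, {"linear": [0.256, -0.253, -0.016], "spin": -98, "fingers": 1}, {"linear": [0.256, -0.253, -0.016], "spin": -98, "fingers": 1}, {"linear": [0.256, -0.253, -0.016], "spin": -98, "fingers": 1}, {"linear": [0.256, -0.253, -0.016], "spin": -98, "fingers": 1}])

```text
clock: 1.35
eef_pos: [0.4196, -0.2599, 0.4205]
tool_rot: [-1.443, -2.791, -0.0]
wrist_force: [0.5, 0.0, -0.5]
width: 0.0858
grasp_force: 0.0
```

Call:
apply_moves(plan=[{"linear": [0, 0, 0], "spin": -66, "fingers": 1}, {"linear": [0, 0, 0], "spin": -66, "fingers": 1}, {"linear": [0, 0, 0], "spin": -66, "fingers": 1}, {"linear": [0, 0, 0], "spin": -66, "fingers": 1}, {"linear": [0, 0, 0], "spin": -66, "fingers": 1}, {"linear": [0, 0, 0], "spin": -66, "fingers": 1}, {"linear": [0, 0, 0], "spin": -66, "fingers": 1}, {"linear": [0, 0, 0], "spin": -66, "fingers": 1}, {"linear": [0, 0, 0], "spin": -66, "fingers": 1}, {"linear": [0, 0, 0], "spin": -66, "fingers": 1}])

```text
clock: 2.35
eef_pos: [0.4195, -0.26, 0.4206]
tool_rot: [0.295, -3.128, -0.0]
wrist_force: [-0.1, 0.1, 0.9]
width: 0.0853
grasp_force: 0.0
```

```bash
cat >> h.py <<'E'
def st():
    s=arm.sense(); Rm=R.from_rotvec(s['tool_rot']).as_matrix()
    print('t',round(s['clock'],2),'tcp',np.round(s['eef_pos'],4),'yawx',round(np.arctan2(Rm[1,0],Rm[0,0]),4),'tilt',round(Rm[2,2],5),'q',np.round(s['joint_pos'],2),'F',np.round(s['wrist_force'],1),'w',round(s['width'],4),'g',s['grasp_force'])
    return s,Rm
E
python3 - <<'E'
from h import *
st(); c=cap('wrist','w1')
E
```

```text
t 2.35 tcp [ 0.4195 -0.26    0.4206] yawx -2.9533 tilt -1.0 q [-0.61 -0.29  1.8  -0.    1.64 -2.37] F [-0.1  0.1  0.9] w 0.0853 g 0.0
```

View pics/w1.png

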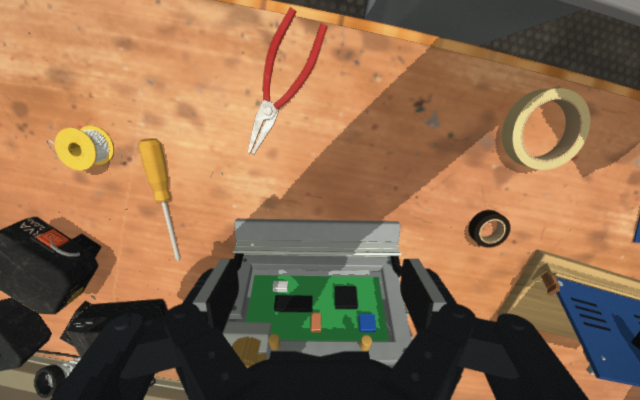

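The wrist view shows the unit between the fingers: base front edge from (235,220) to (400,222), lip, green board, and pin tips near (274,342) and (366,342). The rest and panel are at lower right. I'll crop for the unit's pose.

```bash
python3 - <<'E'
from h import *
a=load('w1')['pixels'][210:355,220:415]
cv2.imwrite('pics/crop2.png',cv2.resize(a,None,fx=4,fy=4,interpolation=cv2.INTER_CUBIC)[:,:,::-1])
E
```

```text
(no output)
```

View pics/crop2.png

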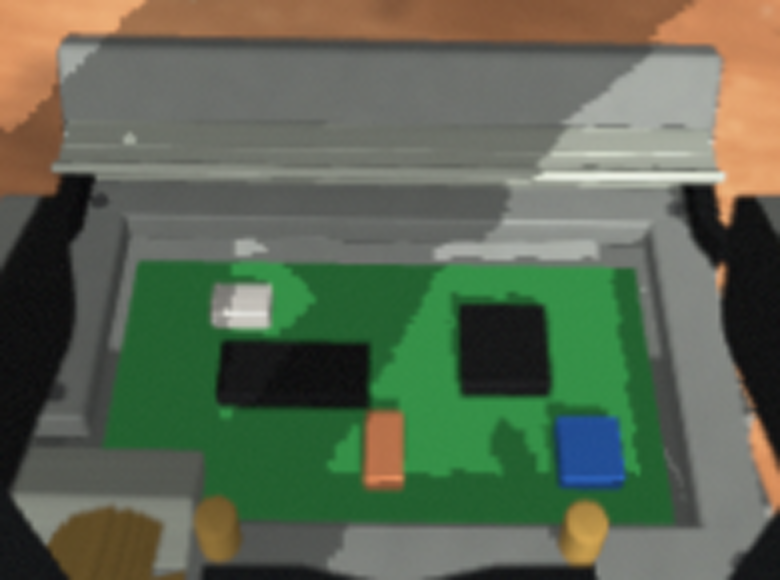

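```bash
python3 - <<'E'
from h import *
c=load('w1'); P=lambda u,v:np.array([220+(u+.5)/4-.5,210+(v+.5)/4-.5])
for n,l,z in [('pins',[(213,513),(586,516)],.1482),('lip',[(55,168),(722,178)],.051),('base',[(62,40),(718,50)],.008)]:
    a,b=[onz(c,P(*q),z) for q in l]; d=b-a; print(n,a.round(4),b.round(4),'len',np.linalg.norm(d).round(4),'yaw',np.arctan2(-d[0],d[1]).round(4))
r,l=onz(c,P(213,513),.1482),onz(c,P(586,516),.1482)
o=[(c,(35.2,-45,148.2),P(213,513)),(c,(35.2,55,148.2),P(586,516)),(c,(-13,0,51),P(388.5,172.5)),(c,(-45,118,6),P(718,48)),(c,(-45,-118,6),P(62,39))]
q,res=fit(o,[.54,-.24,.2]);print(q,res.round(1).tolist())
print('wing',place(q,[.08,-.08,.189]),'lean grip',place(q,[-.0031,0,.1386]))
# rest from w1
E
```

```text
pins [ 0.5806 -0.2792  0.1482] [ 0.5627 -0.181   0.1482] len 0.0999 yaw 0.1804
lip [ 0.543  -0.3521  0.051 ] [ 0.5047 -0.1337  0.051 ] len 0.2216 yaw 0.1737
base [ 0.5166 -0.364   0.008 ] [ 0.4758 -0.1319  0.008 ] len 0.2357 yaw 0.1739
[ 0.53836337 -0.24077264  0.17357916] [[0.2, 0.2], [0.2, 0.7], [-0.2, 1.4], [-0.2, -1.5], [0.0, -1.8]]
wing [[ 0.63097791 -0.30575377  0.189     ]] lean grip [[ 0.53530996 -0.24130804  0.1386    ]]
```

Call:
apply_moves(plan=[{"linear": [-0.099, 0.465, 0], "spin": 18.3, "fingers": 1}, {"linear": [-0.099, 0.465, 0], "spin": 18.3, "fingers": 1}, {"linear": [-0.099, 0.465, 0], "spin": 18.3, "fingers": 1}, {"linear": [-0.099, 0.465, 0], "spin": 18.3, "fingers": 1}, {"linear": [-0.099, 0.465, 0], "spin": 18.3, "fingers": 1}, {"linear": [-0.099, 0.465, 0], "spin": 18.3, "fingers": 1}, {"linear": [-0.099, 0.465, 0], "spin": 18.3, "fingers": 1}, {"linear": [-0.099, 0.465, 0], "spin": 18.3, "fingers": 1}, {"linear": [-0.099, 0.465, 0], "spin": 18.3, "fingers": 1}, {"linear": [-0.099, 0.465, 0], "spin": 18.3, "fingers": 1}, {"linear": [-0.099, 0.465, 0], "spin": 18.3, "fingers": 1}, {"linear": [-0.099, 0.465, 0], "spin": 18.3, "fingers": 1}])

```text
clock: 3.6
eef_pos: [0.4281, 0.2159, 0.4205]
tool_rot: [-0.201, -3.135, 0.001]
wrist_force: [-0.3, -0.7, 0.5]
width: 0.0851
grasp_force: 0.0
```

```bash
python3 - <<'E'
from h import *
st(); c=cap('wrist','w2')
a=c['pixels'][200:400,180:460]
cv2.imwrite('pics/crop3.png',cv2.resize(a,None,fx=2.85,fy=2.85,interpolation=cv2.INTER_CUBIC)[:,:,::-1])
E
```

```text
t 3.6 tcp [0.4281 0.2159 0.4205] yawx 3.0138 tilt -1.0 q [ 0.41 -0.32  1.82 -0.    1.64 -1.03] F [-0.3 -0.7  0.5] w 0.0851 g 0.0
```

View pics/crop3.png

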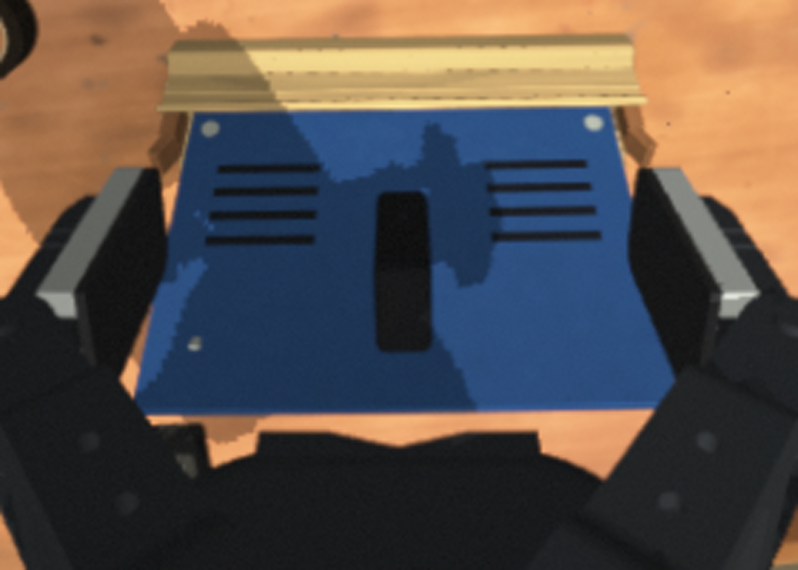

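```bash
python3 - <<'E'
from h import *
c=load('w2'); f=2.85;P=lambda u,v:np.array([180+(u+.5)/f-.5,200+(v+.5)/f-.5])
for n,l,z in [('top',[(133,413),(678,410)],.157),('lip',[(160,108),(645,103)],.051)]:
    a,b=[onz(c,P(*q),z) for q in l]; d=b-a; print(n,a.round(4),b.round(4),'len',np.linalg.norm(d).round(4),'yaw',np.arctan2(-d[0],d[1]).round(4))
o=[(c,(59,-100,157),P(133,413)),(c,(59,100,157),P(678,410)),(c,(-6,0,159),P(404,265)),(c,(30,0,159),P(404,352)),(c,(-6,0,107),P(404,192)),(c,(-13,0,51),P(402.5,105.5))]
q,res=fit(o,[.52,.2,-.13]);print(q,res.round(1).tolist())
q=np.array(q);G=place(q,[.012,0,.138])[0]; print('grip',G)
s,Rm=st(); t=G+[0,0,.155]; print('move tool axes',Rm.T@(t-s['eef_pos']),'spin',np.degrees(np.arctan2(Rm[1,0],Rm[0,0])-(q[2]+np.pi)))
E
```

```text
top [0.5702 0.1003 0.157 ] [0.5937 0.299  0.157 ] len 0.2001 yaw -0.1177
lip [0.4968 0.0979 0.051 ] [0.522  0.3179 0.051 ] len 0.2214 yaw -0.114
[ 0.52281051  0.20658152 -0.11777902] [[-0.1, -0.4], [-0.0, -0.4], [0.0, 0.9], [0.2, 0.5], [-0.2, -2.3], [0.1, 0.5]]
grip [0.53472737 0.20517144 0.138     ]
t 3.65 tcp [0.4282 0.2151 0.4206] yawx 3.0128 tilt -1.0 q [ 0.41 -0.32  1.82 -0.    1.64 -1.03] F [ 0.9 -0.2  0.2] w 0.0851 g 0.0
move tool axes [-0.1069492   0.00386229  0.12753224] spin -0.6293933797256126
```

Call:
apply_moves(plan=[{"linear": [-0.107, 0.004, 0.04], "spin": -0.6, "fingers": 1}, {"linear": [-0.107, 0.004, 0.04], "spin": -0.6, "fingers": 1}, {"linear": [-0.107, 0.004, 0.05], "spin": -0.6, "fingers": 1}, {"linear": [-0.107, 0.004, 0.09], "spin": -0.6, "fingers": 1}, {"linear": [-0.107, 0.004, 0.1275], "spin": -0.6, "fingers": 1}, {"linear": [-0.107, 0.004, 0.1275], "spin": -0.6, "fingers": 1}, {"linear": [-0.107, 0.004, 0.1275], "spin": -0.6, "fingers": 0}, {"linear": [-0.107, 0.004, 0.1275], "spin": -0.6, "fingers": -0.4}, {"linear": [-0.107, 0.004, 0.1275], "spin": -0.6, "fingers": -0.8}, {"linear": [-0.107, 0.004, 0.1275], "spin": -0.6, "fingers": -1}, {"linear": [-0.107, 0.004, 0.1275], "spin": -0.6, "fingers": -1}, {"linear": [-0.107, 0.004, 0.1275], "spin": -0.6, "fingers": -1}])

```text
clock: 4.85
eef_pos: [0.535, 0.2057, 0.2945]
tool_rot: [0.184, 3.135, 0.0]
wrist_force: [-0.3, -2.2, 6.7]
width: 0.0194
grasp_force: 59.6
```

```bash
python3 - <<'E'
from h import *
st()
E
```

```text
t 4.85 tcp [0.535  0.2057 0.2945] yawx 3.0245 tilt -1.0 q [ 0.32 -0.05  1.8  -0.    1.4  -1.13] F [-0.3 -2.2  6.7] w 0.0194 g 59.64378476142883
```

Call:
apply_moves(plan=[{"linear": [0.005, 0, -0.0005], "spin": 0, "fingers": -1}, {"linear": [0.01, 0, -0.001], "spin": 0, "fingers": -1}, {"linear": [0.015, 0, -0.0015], "spin": 0, "fingers": -1}, {"linear": [0.02, 0, -0.002], "spin": 0, "fingers": -1}, {"linear": [0.02, 0, -0.002], "spin": 0, "fingers": -1}])

```text
clock: 5.35
eef_pos: [0.5151, 0.2081, 0.2964]
tool_rot: [0.184, 3.133, 0.001]
wrist_force: [4.0, -1.2, 5.6]
width: 0.0193
grasp_force: 59.1
```

Call:
apply_moves(plan=[{"linear": [0, 0, -0.03], "spin": 0, "fingers": -1}, {"linear": [0, 0, -0.06], "spin": 0, "fingers": -1}, {"linear": [0, 0, -0.09], "spin": 0, "fingers": -1}, {"linear": [0, 0, -0.12], "spin": 0, "fingers": -1}, {"linear": [0, 0, -0.12], "spin": 0, "fingers": -1}, {"linear": [0, 0, -0.12], "spin": 0, "fingers": -1}])

```text
clock: 5.95
eef_pos: [0.515, 0.2081, 0.4149]
tool_rot: [-0.184, -3.136, -0.0]
wrist_force: [0.5, -0.9, -2.6]
width: 0.0193
grasp_force: 60.5
```

```bash
python3 - <<'E'
from h import *
st(); c=cap('wrist','w3');d=cap('scene','scene3')
o=np.vstack([cv2.resize(c['pixels'],(640,400))[:400], np.zeros((0,640,3),np.uint8)])
e=cv2.resize(d['pixels'][100:280,210:340],(280,388),interpolation=cv2.INTER_CUBIC)
o=np.zeros((400,800,3),np.uint8);o[:, :520]=c['pixels'][:,60:580];o[:388,520:]=e
cv2.imwrite('pics/crop4.png',o[:,:,::-1])
E
```

```text
t 5.95 tcp [0.515  0.2081 0.4149] yawx 3.0243 tilt -1.0 q [ 0.34 -0.15  1.69  0.    1.6  -1.12] F [ 0.5 -0.9 -2.6] w 0.0193 g 60.48497557640076
```

View pics/crop4.png

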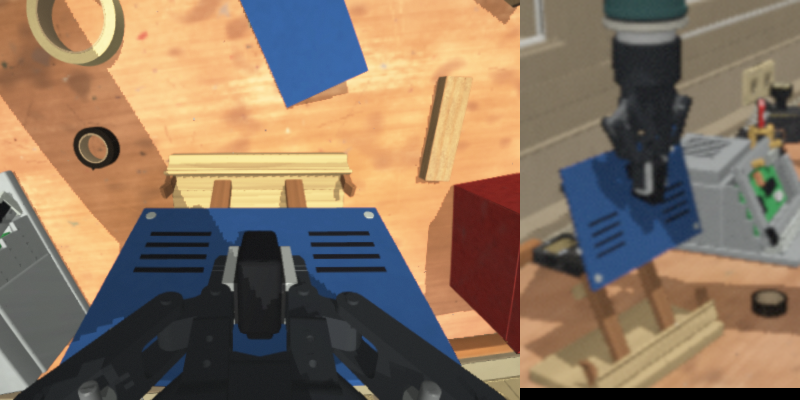

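The panel is lifted cleanly in the grip with the rest empty below it. Its lower edge runs from (205,208) to (437,208) in the full wrist image. I'll estimate its tilt in the hand.

```bash
cat > tilt.py <<'E'
from h import *
def tilt(c,tcp,yaw):  # panel pose in hand: lean change phi (>0 more upright), origin offset
    hsv=cv2.cvtColor(c['pixels'],cv2.COLOR_RGB2HSV)
    m=((hsv[...,0]>100)&(hsv[...,0]<125)&(hsv[...,1]>120)&(hsv[...,2]>40)).astype(np.uint8)
    n,l,s,_=cv2.connectedComponentsWithStats(m)
    k=l[200:260,225:240]; k=np.bincount(k[k>0]).argmax(); m=l==k
    cols=range(230,415,10); bot=[(u,np.nonzero(m[:,u])[0].min()-.5) for u in cols]
    rows=range(int(np.median([b[1] for b in bot]))+8,270,6)
    L=[(np.nonzero(m[v])[0].min()-.5,v) for v in rows];Rr=[(np.nonzero(m[v])[0].max()+.5,v) for v in rows]
    lo=np.array([-.0054,0,.0025]);hi=np.array([.0538,0,.1295])
    def pts(p,X):
        ph,dx,dy,dz,dyaw=p; g=np.array([.012,0,.108]); X=np.atleast_2d(X)-g
        X=np.c_[np.cos(ph)*X[:,0]-np.sin(ph)*X[:,2],X[:,1],np.sin(ph)*X[:,0]+np.cos(ph)*X[:,2]]+[dx,dy,dz]
        return place([tcp[0],tcp[1],yaw+dyaw],X+[0,0,tcp[2]-.155])
    def f(p):
        t=np.linspace(0,1,30)[:,None]; r=[]
        for y,E in ((-.1,L),(.1,Rr)):
            q=proj(c,pts(p,lo+t*(hi-lo)+[0,y,0])); 
            r+=[np.interp(v,q[:,1],q[:,0])-u for u,v in E]
        q=proj(c,pts(p,lo+[0,-.1,0]+t*[0,.2,0])); r+=[np.interp(u,q[:,0],q[:,1])-v for u,v in bot]
        return np.array(r+list(np.array(p)[1:4]/.001)+[p[4]/.01])
    s=least_squares(f,[.15,0,0,0,0],loss='soft_l1'); return s.x,np.abs(f(s.x)).mean(),pts(s.x,[0,0,0])[0]
E
python3 - <<'E'
from tilt import *
s,Rm=st(); yaw=np.arctan2(Rm[1,0],Rm[0,0])-np.pi
x,r,o=tilt(load('w3'),s['eef_pos'],yaw); print('phi deg',np.degrees(x[0]),'d mm',x[1:4]*1e3,'dyaw',x[4],'res',r,'origin',o)
E
```

```text
t 6.05 tcp [0.515  0.208  0.4135] yawx 3.0243 tilt -1.0 q [ 0.34 -0.15  1.69  0.    1.6  -1.12] F [-0.6  0.6 -1.8] w 0.0192 g 60.4853081703186
phi deg 9.85828220627291 d mm [ 3.04829095  0.88439759 -1.53458845] dyaw 0.002794923794600782 res 0.2865083714906205 origin [0.52470836 0.20780578 0.14847587]
```

Call:
apply_moves(plan=[{"linear": [0, 0, -0.03], "spin": 0, "fingers": -1}, {"linear": [-0.002, -0.01, -0.06], "spin": -1, "fingers": -1}, {"linear": [-0.006, -0.04, -0.065], "spin": -3, "fingers": -1}, {"linear": [-0.012, -0.08, -0.065], "spin": -5, "fingers": -1}, {"linear": [-0.018, -0.125, -0.065], "spin": -7, "fingers": -1}, {"linear": [-0.025, -0.17, -0.065], "spin": -9, "fingers": -1}, {"linear": [-0.031, -0.215, -0.065], "spin": -11, "fingers": -1}, {"linear": [-0.038, -0.26, -0.065], "spin": -13, "fingers": -1}, {"linear": [-0.044, -0.305, -0.065], "spin": -14, "fingers": -1}, {"linear": [-0.05, -0.35, -0.065], "spin": -15, "fingers": -1}, {"linear": [-0.056, -0.39, -0.065], "spin": -16, "fingers": -1}, {"linear": [-0.06, -0.42, -0.065], "spin": -16.5, "fingers": -1}])

```text
clock: 7.25
eef_pos: [0.5252, -0.2186, 0.4783]
tool_rot: [0.267, -3.128, -0.002]
wrist_force: [0.8, 0.9, -2.9]
width: 0.019
grasp_force: 60.2
```

Call:
apply_moves(plan=[{"linear": [0.003, -0.02, 0], "spin": 0, "fingers": -1}, {"linear": [0.003, -0.028, 0], "spin": 0, "fingers": -1}, {"linear": [0.003, -0.028, 0], "spin": 0, "fingers": -1}, {"linear": [0.003, -0.028, 0], "spin": 0, "fingers": -1}])

```text
clock: 7.65
eef_pos: [0.5274, -0.2436, 0.4796]
tool_rot: [0.268, -3.129, -0.001]
wrist_force: [-0.8, 0.6, -2.4]
width: 0.0193
grasp_force: 60.2
```

```bash
python3 - <<'E'
from tilt import *
c=cap('wrist','w4'); s,Rm=st(); yaw=np.arctan2(Rm[1,0],Rm[0,0])-np.pi
x,r,o=tilt(c,s['eef_pos'],yaw); print('phi deg',np.degrees(x[0]),'d mm',x[1:4]*1e3,'dyaw',x[4],'res',r,'origin',o)
U=[.5378,-.2408,.174]; tgt=place(U,[-.002,0,.03])[0]; print('move tool',Rm.T@(tgt-o),'spin',np.degrees((yaw+x[4]-.174+np.pi)%(2*np.pi)-np.pi))
E
```

```text
t 7.7 tcp [ 0.5273 -0.2433  0.4799] yawx -2.9701 tilt -1.0 q [-0.48 -0.1   1.54  0.    1.7  -2.22] F [ 0.  -0.1 -2.7] w 0.0193 g 60.15114784240723
phi deg 10.596317661637716 d mm [ 1.46789621  0.17554518 -4.50335602] dyaw 0.0005751452236946499 res 0.6419751038798411 origin [ 0.53670194 -0.24153345  0.21201338]
move tool [0.00072655 0.00043474 0.18201391] spin -0.11196173970932378
```

Call:
apply_moves(plan=[{"linear": [0.001, 0, 0.03], "spin": 0, "fingers": -1}, {"linear": [0.001, 0, 0.06], "spin": 0, "fingers": -1}, {"linear": [0.001, 0, 0.09], "spin": 0, "fingers": -1}, {"linear": [0.001, 0, 0.115], "spin": 0, "fingers": -1}, {"linear": [0.001, 0, 0.135], "spin": 0, "fingers": -1}, {"linear": [0.001, 0, 0.15], "spin": 0, "fingers": -1}, {"linear": [0.001, 0, 0.16], "spin": 0, "fingers": -1}, {"linear": [0.001, 0, 0.17], "spin": 0, "fingers": -1}, {"linear": [0.001, 0, 0.17], "spin": 0, "fingers": -1}])

```text
clock: 8.6
eef_pos: [0.5263, -0.2442, 0.3095]
tool_rot: [-0.268, 3.13, 0.001]
wrist_force: [1.0, -0.2, -2.6]
width: 0.0194
grasp_force: 60.3
```

Call:
apply_moves(plan=[{"linear": [0, 0, 0.004], "spin": 0, "fingers": -1}, {"linear": [0, 0, 0.008], "spin": 0, "fingers": -1}, {"linear": [0, 0, 0.008], "spin": 0, "fingers": -1}])

```text
clock: 8.9
eef_pos: [0.5267, -0.2444, 0.3029]
tool_rot: [-0.267, 3.127, -0.002]
wrist_force: [7.1, 0.5, -1.5]
width: 0.0196
grasp_force: 60.3
```

```bash
python3 - <<'E'
from h import *
st(); c=cap('wrist','w5');d=cap('side','side5');g=cap('scene','scene5')
o=np.zeros((600,800,3),np.uint8);o[:400,:520]=c['pixels'][:,60:580];o[:400,520:]=cv2.resize(d['pixels'][150:300,295:400],(280,400),interpolation=cv2.INTER_CUBIC)
o[400:,:320]=cv2.resize(g['pixels'][150:250,250:410],(320,200),interpolation=cv2.INTER_CUBIC)
cv2.imwrite('pics/crop5.png',o[:,:,::-1])
E
```

```text
t 8.9 tcp [ 0.5267 -0.2444  0.3029] yawx -2.971 tilt -1.0 q [-0.48 -0.04  1.77  0.    1.41 -2.22] F [ 7.1  0.5 -1.5] w 0.0196 g 60.31568884849548
```

View pics/crop5.png

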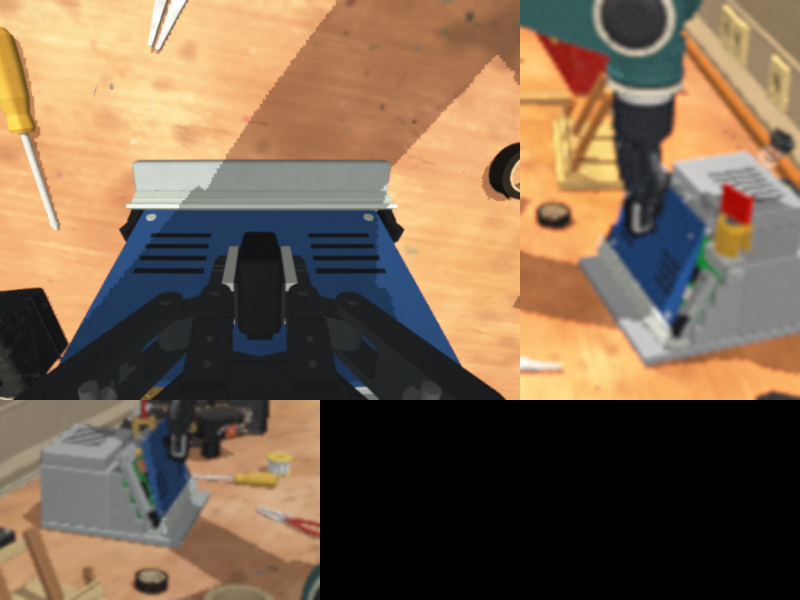

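The panel's foot is in the channel mouth, centred in y: edge (205–437, 208), guides equal on both sides. Its front rubs the lip (7 N), so I shift it back a few mm and lower on.

Call:
apply_moves(plan=[{"linear": [-0.002, 0, 0], "spin": 0, "fingers": -1}, {"linear": [-0.004, 0, 0], "spin": 0, "fingers": -1}, {"linear": [-0.004, 0, 0.002], "spin": 0, "fingers": -1}, {"linear": [-0.004, 0, 0.004], "spin": 0, "fingers": -1}, {"linear": [-0.004, 0, 0.004], "spin": 0, "fingers": -1}])

```text
clock: 9.55
eef_pos: [0.53, -0.2437, 0.2976]
tool_rot: [0.268, -3.129, -0.001]
wrist_force: [0.2, 0.3, -2.6]
width: 0.0194
grasp_force: 60.2
```

Call:
apply_moves(plan=[{"linear": [0, 0, 0.002], "spin": 0, "fingers": -1}, {"linear": [0, 0, 0.004], "spin": 0, "fingers": -1}, {"linear": [0, 0, 0.004], "spin": 0, "fingers": -1}])

```text
clock: 9.85
eef_pos: [0.5305, -0.2437, 0.2956]
tool_rot: [-0.268, 3.128, -0.001]
wrist_force: [0.3, 2.7, 6.9]
width: 0.0194
grasp_force: 61.7
```

Call:
apply_moves(plan=[{"linear": [-0.0015, 0, 0], "spin": 0, "fingers": -1}, {"linear": [-0.003, 0, 0], "spin": 0, "fingers": -1}, {"linear": [-0.003, 0, 0], "spin": 0, "fingers": -0.3}, {"linear": [-0.003, 0, 0], "spin": 0, "fingers": 0.2}, {"linear": [-0.003, 0, 0], "spin": 0, "fingers": 0.3}, {"linear": [-0.003, 0, 0], "spin": 0, "fingers": 0.3}, {"linear": [-0.003, 0, -0.03], "spin": 0, "fingers": 0.3}, {"linear": [-0.003, 0, -0.07], "spin": 0, "fingers": 0.3}, {"linear": [-0.003, 0, -0.11], "spin": 0, "fingers": 0.3}, {"linear": [0.04, 0, -0.13], "spin": 0, "fingers": 1}, {"linear": [0.08, 0, -0.13], "spin": 0, "fingers": 1}, {"linear": [0.08, 0, -0.13], "spin": 0, "fingers": 1}])

```text
clock: 11.05
eef_pos: [0.4485, -0.2576, 0.4256]
tool_rot: [-0.265, 3.129, -0.003]
wrist_force: [-0.0, -0.2, 0.3]
width: 0.0851
grasp_force: 0.0
```

```bash
python3 - <<'E'
from h import *
st(); c=cap('wrist','w6');d=cap('side','side6')
o=np.zeros((600,800,3),np.uint8);o[:400,:520]=c['pixels'][:,60:580];o[:400,520:]=cv2.resize(d['pixels'][150:300,295:400],(280,400),interpolation=cv2.INTER_CUBIC)
o[400:,:800]=cv2.resize(d['pixels'][205:245,310:470],(800,200),interpolation=cv2.INTER_CUBIC)
cv2.imwrite('pics/crop6.png',o[:,:,::-1])
E
```

```text
t 11.05 tcp [ 0.4485 -0.2576  0.4256] yawx -2.9727 tilt -1.0 q [-0.57 -0.24  1.75 -0.    1.63 -2.31] F [-0.  -0.2  0.3] w 0.0851 g 0.0
```

View pics/crop6.png

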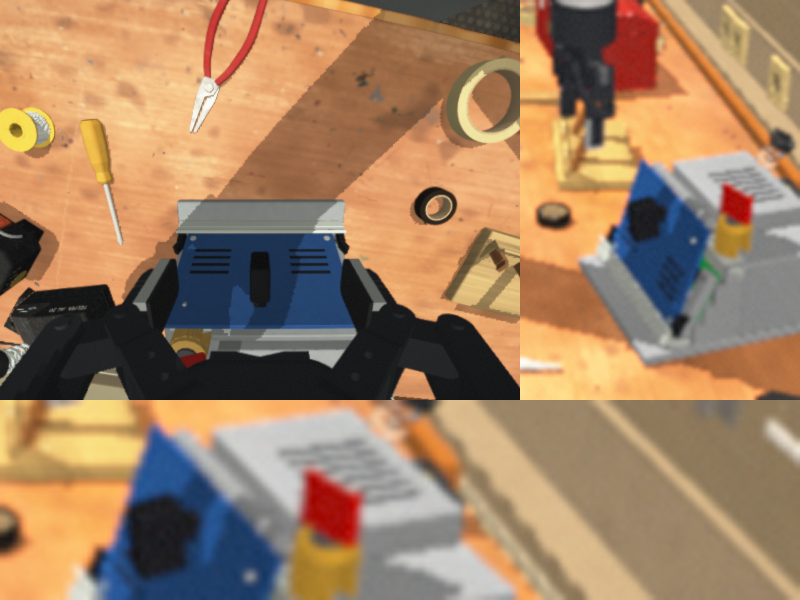

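The panel is let go and leans in the channel: grip at (320,280), lip at row 233, end guides even. The red wing is partly hidden at (250,355), so I'll back off and fit its angle by silhouette.

Call:
apply_moves(plan=[{"linear": [0.04, -0.03, 0], "spin": 0, "fingers": 1}, {"linear": [0.08, -0.06, 0], "spin": 0, "fingers": 1}, {"linear": [0.08, -0.06, 0], "spin": 0, "fingers": 1}, {"linear": [0.08, -0.06, 0], "spin": 0, "fingers": 1}])

```text
clock: 11.55
eef_pos: [0.3828, -0.3307, 0.4237]
tool_rot: [0.265, -3.13, -0.001]
wrist_force: [0.3, -0.5, 0.4]
width: 0.0855
grasp_force: 0.0
```

```bash
cat > wing.py <<'E'
from h import *
U=[.5378,-.2408,.174]
def red(c,W,rad=45):
    hsv=cv2.cvtColor(c['pixels'],cv2.COLOR_RGB2HSV)
    m=(((hsv[...,0]<6)|(hsv[...,0]>172))&(hsv[...,1]>160)&(hsv[...,2]>60)).astype(np.uint8)
    r=np.zeros_like(m); u,v=proj(c,W)[0]; cv2.circle(r,(int(u),int(v)),rad,1,-1); return m&r
def wingfit(cs,best=None):
    W=place(U,[.08,-.08,.185])[0]; ms=[red(c,W) for c in cs]
    B=np.array([[x,y,z] for x in(-.005,.005) for y in(-.023,.023) for z in(.165,.204)])
    def cost(p):
        t=0
        for c,m in zip(cs,ms):
            q=proj(c,place([W[0]+p[0],W[1]+p[1],U[2]+p[2]],B)); h=cv2.convexHull(np.round(q*16).astype(np.int32)) 
            k=np.zeros_like(m); cv2.fillConvexPoly(k,h,1,cv2.LINE_8,4); t+=1-(k&m).sum()/max(1,(k|m).sum())
        return t/len(cs)
    g=[(cost((dx,dy,th)),dx,dy,th) for th in np.arange(-.2,2.4,.05) for dx in(-.004,0,.004) for dy in(-.004,0,.004)]
    b=min(g); from scipy.optimize import minimize
    r=minimize(cost,b[1:],method='Nelder-Mead',options=dict(initial_simplex=np.array(b[1:])+np.array([[0,0,0],[.002,0,0],[0,.002,0],[0,0,.06]])))
    return W,[int(m.sum()) for m in ms],r.x,r.fun,W+[r.x[0],r.x[1],0]
E
python3 - <<'E'
from wing import *
s,Rm=st(); c=cap('wrist','w7'); d=load('side6')
print('wrist',wingfit([c])); print('side',wingfit([d])); print('both',wingfit([c,d]))
W=place(U,[.08,-.08,.185])[0];u,v=proj(c,W)[0].astype(int);print(u,v)
# panel lean check: blue top edge row -> z .164 ; print back top edge
e=c['pixels'][v-60:min(400,v+60),max(0,u-60):u+240];cv2.imwrite('pics/crop7.png',cv2.resize(e,None,fx=2.6,fy=2.6,interpolation=cv2.INTER_CUBIC)[:,:,::-1])
E
```

```text
t 11.55 tcp [ 0.3828 -0.3307  0.4237] yawx -2.9727 tilt -1.0 q [-0.76 -0.26  1.77  0.    1.64 -2.5 ] F [ 0.3 -0.5  0.4] w 0.0855 g 0.0
wrist (array([ 0.63044188, -0.30574215,  0.185     ]), [0], array([-0.004, -0.004, -0.2  ]), np.float64(1.0), array([ 0.62644188, -0.30974215,  0.185     ]))
side (array([ 0.63044188, -0.30574215,  0.185     ]), [102], array([ 6.94444444e-05,  4.19907407e-03, -3.84722222e-02]), np.float64(0.31081081081081086), array([ 0.63051132, -0.30154307,  0.185     ]))
both (array([ 0.63044188, -0.30574215,  0.185     ]), [0, 102], array([ 6.94444444e-05,  4.19907407e-03, -3.84722222e-02]), np.float64(0.6554054054054055), array([ 0.63051132, -0.30154307,  0.185     ]))
302 428
```

Call:
apply_moves(plan=[{"linear": [-0.249, -0.015, 0], "spin": 67, "fingers": 1}, {"linear": [-0.249, -0.015, 0], "spin": 67, "fingers": 1}, {"linear": [-0.249, -0.015, 0], "spin": 67, "fingers": 1}, {"linear": [-0.249, -0.015, 0], "spin": 67, "fingers": 1}, {"linear": [-0.249, -0.015, 0], "spin": 67, "fingers": 1}, {"linear": [-0.249, -0.015, 0], "spin": 67, "fingers": 1}, {"linear": [-0.249, -0.015, 0], "spin": 67, "fingers": 1}, {"linear": [-0.249, -0.015, 0], "spin": 67, "fingers": 1}, {"linear": [-0.249, -0.015, 0], "spin": 67, "fingers": 1}, {"linear": [-0.249, -0.015, 0], "spin": 67, "fingers": 1}])

```text
clock: 12.6
eef_pos: [0.6314, -0.3014, 0.4238]
tool_rot: [-1.497, -2.761, -0.0]
wrist_force: [-0.2, -0.2, -0.1]
width: 0.0854
grasp_force: 0.0
```

```bash
python3 - <<'E'
from wing import *
s,Rm=st(); c=cap('wrist','w8'); d=cap('side','side8'); 
for n,cs in (('wrist',[c]),('side',[load('side6')])): print(n,wingfit(cs))
W=place(U,[.08,-.08,.185])[0];u,v=proj(c,W)[0].astype(int);print(u,v)
m=red(c,W,90); ys,xs=np.nonzero(m); print(len(xs),xs.min(),xs.max(),ys.min(),ys.max(),cv2.minAreaRect(np.c_[xs,ys].astype(np.float32)))
E
```

```text
t 12.6 tcp [ 0.6314 -0.3014  0.4238] yawx 2.148 tilt -1.0 q [-0.48  0.17  1.36  0.    1.62 -1.06] F [-0.2 -0.2 -0.1] w 0.0854 g 0.0
wrist (array([ 0.63044188, -0.30574215,  0.185     ]), [548], array([ 0.00143019, -0.00046976,  0.33518811]), np.float64(0.5004557885141294), array([ 0.63187207, -0.30621191,  0.185     ]))
side (array([ 0.63044188, -0.30574215,  0.185     ]), [102], array([ 6.94444444e-05,  4.19907407e-03, -3.84722222e-02]), np.float64(0.31081081081081086), array([ 0.63051132, -0.30154307,  0.185     ]))
313 220
548 306 323 187 257 ((314.53466796875, 222.15347290039062), (13.034988403320312, 70.24962615966797), 5.710593223571777)
```

```bash
sed -i 's/return m&r/m=m\&r; ys,xs=np.nonzero(m); o=np.zeros_like(m)\n    if len(xs): cv2.fillConvexPoly(o,cv2.convexHull(np.c_[xs,ys].astype(np.int32)),1)\n    return o/' wing.py
python3 - <<'E'
from wing import *
c=load('w8'); r=wingfit([c]); print(r)
s,Rm=st(); print(Rm.T@(r[4]+[0,0,.004+.155]-s['eef_pos']), 'spin',np.degrees(np.arctan2(Rm[1,0],Rm[0,0])-(U[2]+np.pi/2+r[2][2])))
E
```

```text
(array([ 0.63044188, -0.30574215,  0.185     ]), [919], array([ 0.00137672, -0.00051404,  0.30432985]), np.float64(0.16149635036496346), array([ 0.6318186 , -0.30625619,  0.185     ]))
t 12.7 tcp [ 0.631  -0.3019  0.4241] yawx 2.1465 tilt -1.0 q [-0.48  0.16  1.36  0.    1.62 -1.06] F [-0.3 -0.4 -0.4] w 0.0856 g 0.0
[-0.00410989 -0.0016745   0.08008565] spin 5.578197705235717
```

Call:
apply_moves(plan=[{"linear": [-0.004, -0.0015, 0.0], "spin": 5.6, "fingers": -0.1}, {"linear": [-0.004, -0.0015, 0.01], "spin": 5.6, "fingers": -0.1}, {"linear": [-0.004, -0.0015, 0.02], "spin": 5.6, "fingers": -0.1}, {"linear": [-0.004, -0.0015, 0.05], "spin": 5.6, "fingers": -0.1}, {"linear": [-0.004, -0.0015, 0.077], "spin": 5.6, "fingers": -0.1}, {"linear": [-0.004, -0.0015, 0.077], "spin": 5.6, "fingers": -0.1}, {"linear": [-0.004, -0.0015, 0.077], "spin": 5.6, "fingers": -0.5}, {"linear": [-0.004, -0.0015, 0.077], "spin": 5.6, "fingers": -0.8}, {"linear": [-0.004, -0.0015, 0.077], "spin": 5.6, "fingers": -1}, {"linear": [-0.004, -0.0015, 0.077], "spin": 5.6, "fingers": -1}, {"linear": [-0.004, -0.0015, 0.077], "spin": 5.6, "fingers": -1}])

```text
clock: 13.8
eef_pos: [0.631, -0.3071, 0.349]
tool_rot: [1.637, 2.681, -0.002]
wrist_force: [-9.3, -1.7, 2.6]
width: 0.0092
grasp_force: 60.5
```

```bash
python3 - <<'E'
from h import *
s,_=st();print(s['wrist_torque'])
E
```

```text
t 13.8 tcp [ 0.631  -0.3071  0.349 ] yawx 2.0452 tilt -1.0 q [-0.49  0.19  1.45 -0.    1.5  -0.96] F [-9.3 -1.7  2.6] w 0.0092 g 60.45665681362152
[-0.23817551  1.42495634  0.05561232]
```

Call:
apply_moves(plan=[{"linear": [0, -0.001, 0], "spin": -4, "fingers": -1}, {"linear": [0, -0.001, 0], "spin": -11, "fingers": -1}, {"linear": [0, -0.001, 0], "spin": -19, "fingers": -1}, {"linear": [0, -0.001, 0], "spin": -27, "fingers": -1}, {"linear": [0, -0.001, 0], "spin": -35, "fingers": -1}, {"linear": [0, -0.001, 0], "spin": -43, "fingers": -1}, {"linear": [0, -0.001, 0], "spin": -51, "fingers": -1}, {"linear": [0, -0.001, 0], "spin": -59, "fingers": -1}, {"linear": [0, -0.001, 0], "spin": -67, "fingers": -1}, {"linear": [0, -0.001, 0], "spin": -73, "fingers": -1}, {"linear": [0, -0.001, 0], "spin": -73, "fingers": -1}, {"linear": [0, -0.001, 0], "spin": -73, "fingers": -1}])

```text
clock: 15.0
eef_pos: [0.6309, -0.3064, 0.349]
tool_rot: [-0.281, 3.127, 0.001]
wrist_force: [0.3, 8.1, 0.9]
width: 0.0089
grasp_force: 60.6
```

```bash
python3 - <<'E'
from h import *
s,Rm=st();print(s['wrist_torque'],'theta',(np.arctan2(Rm[1,0],Rm[0,0])%(2*np.pi))-.174-np.pi/2)
E
```

```text
t 15.0 tcp [ 0.6309 -0.3064  0.349 ] yawx -2.9624 tilt -1.0 q [-0.49  0.19  1.45  0.    1.5  -2.24] F [0.3 8.1 0.9] w 0.0089 g 60.6242036819458
[ 1.61207789 -0.0841336   0.02034811] theta 1.5759963373431418
```

Call:
apply_moves(plan=[{"linear": [0, 0, 0], "spin": 0, "fingers": -0.5}, {"linear": [0, 0, 0], "spin": 0, "fingers": 0}, {"linear": [0, 0, 0], "spin": 0, "fingers": 0}, {"linear": [0, 0, 0], "spin": 0, "fingers": 0}, {"linear": [0, 0, -0.03], "spin": 0, "fingers": 0}, {"linear": [0, 0, -0.07], "spin": 0, "fingers": 0}, {"linear": [0, 0, -0.08], "spin": 0, "fingers": 1}, {"linear": [0, 0, -0.08], "spin": 0, "fingers": 1}, {"linear": [0, 0, -0.08], "spin": 0, "fingers": 1}])

```text
clock: 15.9
eef_pos: [0.6306, -0.3072, 0.4261]
tool_rot: [0.278, -3.128, -0.001]
wrist_force: [-0.0, -0.5, -0.6]
width: 0.0836
grasp_force: 0.0
```

```bash
python3 - <<'E'
from wing import *
s,Rm=st(); c=cap('wrist','w9'); print(wingfit([c])); W=place(U,[.08,-.08,.185])[0]; m=red(c,W,90); ys,xs=np.nonzero(m)
print(cv2.minAreaRect(np.c_[xs,ys].astype(np.float32)))
g=cap('scene','s9')
# white line on top
hsv=cv2.cvtColor(c['pixels'],cv2.COLOR_RGB2HSV); w=(hsv[...,1]<70)&(hsv[...,2]>120)&(m>0); y,x=np.nonzero(w); print(len(x))
if len(x)>10:
  l=np.polyfit(y,x,1); a,b=[onz(c,(np.polyval(l,v),v),.204) for v in (y.min(),y.max())]; print(a,b,'dir in unit',np.arctan2(*(a-b)[[1,0]])-U[2])
# view: panel + wing
o=np.zeros((400,800,3),np.uint8);o[:,:500]=c['pixels'][:,70:570];o[:,500:]=cv2.resize(g['pixels'][150:250,285:360],(300,400),interpolation=cv2.INTER_CUBIC);cv2.imwrite('pics/crop8.png',o[:,:,::-1])
E
```

```text
t 15.9 tcp [ 0.6306 -0.3072  0.4261] yawx -2.964 tilt -1.0 q [-0.49  0.17  1.35 -0.    1.62 -2.24] F [-0.  -0.5 -0.6] w 0.0836 g 0.0
(array([ 0.63044188, -0.30574215,  0.185     ]), [856], array([ 7.99606763e-04, -5.03281330e-05,  1.58407453e+00]), np.float64(0.1932139491046183), array([ 0.63124149, -0.30579247,  0.185     ]))
((320.0, 216.0), (68.0, 12.0), 90.0)
203
[ 0.61164621 -0.30927172  0.204     ] [ 0.65017867 -0.30219966  0.204     ] dir in unit -3.1340777404196323
```

View pics/crop8.png

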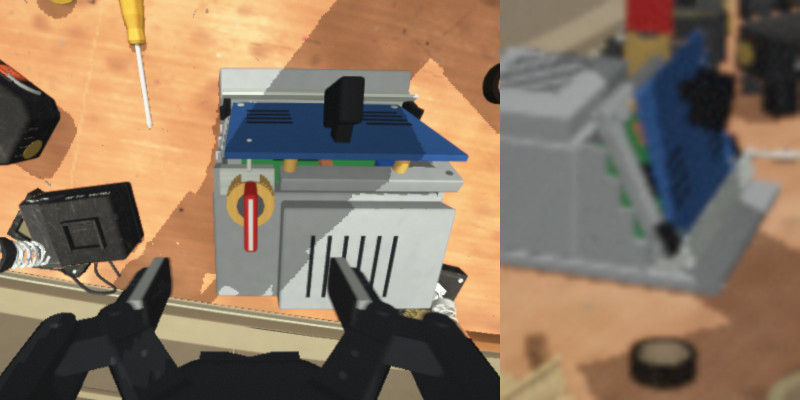

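The white line points straight at the panel (fastener ≈1.57–1.58), the panel leans on both pins, and the tongue at (320,165) lines up with the slot. Now I shut the fingers, go in front of the grip and press.

Call:
apply_moves(plan=[{"linear": [0.045, 0.03, 0], "spin": 0, "fingers": -1}, {"linear": [0.09, 0.06, 0], "spin": 0, "fingers": -1}, {"linear": [0.13, 0.084, 0], "spin": 0, "fingers": -1}, {"linear": [0.13, 0.084, 0], "spin": 0, "fingers": -1}, {"linear": [0.13, 0.084, 0.03], "spin": 0, "fingers": -1}, {"linear": [0.13, 0.084, 0.07], "spin": 0, "fingers": -1}, {"linear": [0.13, 0.084, 0.11], "spin": 0, "fingers": -1}, {"linear": [0.13, 0.084, 0.131], "spin": 0, "fingers": -1}, {"linear": [0.13, 0.084, 0.131], "spin": 0, "fingers": -1}, {"linear": [0.13, 0.084, 0.131], "spin": 0, "fingers": -1}])

```text
clock: 17.0
eef_pos: [0.4881, -0.2476, 0.2964]
tool_rot: [0.279, -3.129, -0.001]
wrist_force: [0.4, -0.3, -0.3]
width: -0.0001
grasp_force: 0.0
```

```bash
python3 - <<'E'
from h import *
s,Rm=st(); U=[.5378,-.2408,.174]
d=s['eef_pos']-place(U,[0,0,0])[0]; c,q=np.cos(.174),np.sin(.174); print('unit frame',c*d[0]+q*d[1],-q*d[0]+c*d[1])
E
```

```text
t 17.0 tcp [ 0.4881 -0.2476  0.2964] yawx -2.964 tilt -1.0 q [-0.52 -0.11  1.85  0.    1.41 -2.26] F [ 0.4 -0.3 -0.3] w -0.0001 g 0.0
unit frame -0.05012527133296409 0.001934917828045172
```

Call:
apply_moves(plan=[{"linear": [-0.006, 0, 0], "spin": 0, "fingers": -1}, {"linear": [-0.012, 0, 0], "spin": 0, "fingers": -1}, {"linear": [-0.016, 0, 0], "spin": 0, "fingers": -1}, {"linear": [-0.02, 0, 0], "spin": 0, "fingers": -1}, {"linear": [-0.023, 0, 0], "spin": 0, "fingers": -1}, {"linear": [-0.026, 0, 0], "spin": 0, "fingers": -1}, {"linear": [-0.026, 0, 0], "spin": 0, "fingers": -1}, {"linear": [-0.026, 0, 0], "spin": 0, "fingers": -1}])

```text
clock: 17.8
eef_pos: [0.5134, -0.2429, 0.2962]
tool_rot: [0.278, -3.129, 0.0]
wrist_force: [-4.1, -1.8, 2.6]
width: -0.0003
grasp_force: 2.0
```

Call:
apply_moves(plan=[{"linear": [-0.002, 0, 0], "spin": 0, "fingers": -1}, {"linear": [-0.004, 0, 0], "spin": 0, "fingers": -1}, {"linear": [-0.004, 0, 0], "spin": 0, "fingers": -1}])

```text
clock: 18.1
eef_pos: [0.5175, -0.2421, 0.2963]
tool_rot: [-0.278, 3.129, -0.0]
wrist_force: [-5.2, -1.0, 4.2]
width: -0.0002
grasp_force: 2.4
```

Call:
apply_moves(plan=[{"linear": [-0.002, 0, 0], "spin": 0, "fingers": -1}, {"linear": [-0.004, 0, 0], "spin": 0, "fingers": -1}, {"linear": [-0.004, 0, 0], "spin": 0, "fingers": -1}])

```text
clock: 18.4
eef_pos: [0.5209, -0.2416, 0.2963]
tool_rot: [0.278, -3.127, 0.0]
wrist_force: [-12.9, -2.6, 7.0]
width: -0.0002
grasp_force: 6.9
```

Call:
apply_moves(plan=[{"linear": [-0.001, 0, 0], "spin": 0, "fingers": -1}, {"linear": [-0.002, 0, 0], "spin": 0, "fingers": -1}, {"linear": [-0.002, 0, 0], "spin": 0, "fingers": -1}, {"linear": [-0.002, 0, 0], "spin": 0, "fingers": -1}])

```text
clock: 18.8
eef_pos: [0.5217, -0.2415, 0.2963]
tool_rot: [0.277, -3.123, -0.001]
wrist_force: [-36.0, -2.3, 16.0]
width: -0.0
grasp_force: 18.0
```

```bash
python3 - <<'E'
from tilt import *
s,Rm=st(); c=cap('wrist','w10');g=cap('scene','s10');d=cap('side','side10')
U=[.5378,-.2408,.174]
# predicted corner pixels flush vs leaning, and blue mask extents, per camera
def corners(ph):
    X=np.array([[.0538,y,.1295] for y in(-.1,.1)]+[[.0592,y,.1269] for y in(-.1,.1)])
    X=np.c_[np.cos(ph)*X[:,0]-np.sin(ph)*X[:,2],X[:,1],np.sin(ph)*X[:,0]+np.cos(ph)*X[:,2]+.03]; return place(U,X)
for n,k in (('wrist',c),('scene',g),('side',d)):
    print(n,'flush',proj(k,corners(0)).round(1).tolist(),'lean',proj(k,corners(np.radians(8))).round(1).tolist())
    hsv=cv2.cvtColor(k['pixels'],cv2.COLOR_RGB2HSV); m=((hsv[...,0]>100)&(hsv[...,0]<125)&(hsv[...,1]>120)&(hsv[...,2]>40)).astype(np.uint8)
    _,l,S,_=cv2.connectedComponentsWithStats(m); 
    for i in range(1,len(S)):
        if S[i,4]>60:
            y,x=np.nonzero(l==i); j=[np.argmin(x+y),np.argmax(x-y),np.argmin(x-y),np.argmax(x+y)]; print(S[i,4],[(int(x[q]),int(y[q])) for q in j],'top',(int(x[y.argmin()]),int(y.min())))
E
```

```text
t 18.8 tcp [ 0.5217 -0.2415  0.2963] yawx -2.9648 tilt -0.99998 q [-0.48 -0.05  1.79 -0.    1.41 -2.22] F [-36.   -2.3  16. ] w -0.0 g 18.00777643918991
wrist flush [[129.3, 405.1], [498.5, 406.8], [134.3, 407.4], [493.7, 409.0]] lean [[113.2, 391.2], [514.0, 393.0], [118.3, 395.9], [509.0, 397.7]]
17616 [(199, 222), (427, 221), (151, 348), (469, 337)] top (202, 220)
96 [(227, 342), (240, 334), (222, 350), (240, 337)] top (239, 334)
97 [(398, 334), (411, 342), (398, 337), (417, 351)] top (398, 334)
scene flush [[329.8, 158.2], [313.4, 174.9], [328.4, 158.7], [311.8, 175.4]] lean [[334.7, 157.0], [318.8, 173.7], [333.2, 157.4], [317.1, 174.0]]
632 [(317, 171), (330, 161), (326, 205), (333, 204)] top (329, 161)
400 [(286, 289), (343, 292), (283, 292), (342, 298)] top (289, 287)
side flush [[370.8, 237.1], [345.0, 209.8], [372.3, 237.5], [346.3, 210.2]] lean [[365.6, 236.3], [340.3, 208.9], [367.2, 236.5], [341.7, 209.1]]
449 [(259, 196), (286, 191), (265, 209), (292, 204)] top (281, 191)
1004 [(346, 212), (346, 212), (349, 268), (356, 266)] top (346, 212)
```

Call:
apply_moves(plan=[{"linear": [0.0008, 0, 0], "spin": 0, "fingers": -1}, {"linear": [0.0008, 0, 0], "spin": 0, "fingers": -1}, {"linear": [0.0008, 0, 0], "spin": 0, "fingers": -1}, {"linear": [0.0008, 0, 0], "spin": 0, "fingers": -1}, {"linear": [0.0008, 0, 0], "spin": 0, "fingers": -1}])

```text
clock: 19.45
eef_pos: [0.5213, -0.2415, 0.2963]
tool_rot: [0.277, -3.125, -0.0]
wrist_force: [-27.4, -2.7, 12.5]
width: -0.0001
grasp_force: 13.4
```

```bash
python3 - <<'E'
from h import *
st(); print(arm.hand_in())
E
```

```text
t 19.45 tcp [ 0.5213 -0.2415  0.2963] yawx -2.9645 tilt -0.99999 q [-0.48 -0.05  1.79 -0.    1.41 -2.23] F [-27.4  -2.7  12.5] w -0.0001 g 13.38900312781334
the job is handed in; nothing more can be done
None
```

The job is handed in at 19.5 s: the panel leaned on the pins, the fastener was turned to about 1.58 rad (target 1.571), and the fingers now hold the panel flush against the frame at about 27 N; the hand-in returned no verdict.

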